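Close the lubricator and put its key away by feel

TASK

The flat red-handled key stands in the slot of the lubricator's brass filler cap: with it, turn the cap clockwise (seen from above) as far as it goes to close it. Then take the key out and slide its blade into the wooden slotted block, in the one slot of the three that is deep enough for it (they look alike from above, so find it by feel), until the key is fully home with its handle resting on the block, and let go. Leave the other things on the desk where they are.

Things in the scene. Friction and masses are not known exactly. Their poses are not given: they have to be found in the camera images.
- key: Loose flat key, about 0.12 kg. Steel blade 24 wide (x), 4 thick (y), 62 mm long (z), square end; above it a red plastic handle 50 wide (x), 14 thick (y), 44 mm high (z), centred on the blade. Origin: middle of the blade's lower end; z points to the handle. Alike after a half turn about z. At the start it stands upright, blade 16 mm deep in the cap's slot.
- key_shoulder (a point): The middle of the underside of the key's handle, where the blade leaves it: 62 mm above the key's origin. Axes as the key's.
- lubricator: Chrome lubricator: round tank 62 mm across on a 90 x 90 mm base plate bolted to the desk, tank top 46 mm above the desk, brass cap on top up to 66 mm. Origin: underside of the plate on the cap's axis. x lies along the cap's slot when the cap is open.
- cap_slot (a point): Centre of the cap's upper face, on its vertical axis, 66 mm above the desk. The brass cap is 42 mm across; its straight slot runs right across along this point's x, is 5.4 mm wide and 16 mm deep. Turns with the cap.
- cap (a joint): The cap's turn in rad: 0 open (as at the start), growing clockwise seen from above, up to a firm stop at 1.2 = closed. Stiff: friction about 0.12 N m, stays where left. The key has about 0.06 rad of play in the slot.
- rack: Fixed wooden block 60 (x) by 110 (y) by 66 mm high; origin: centre of its underside. Three upright slots open at the top, centres at x = 0, y = -30, 0, +30 mm; each 25.6 mm long (x), 5.6 mm wide (y), mouth chamfered 2 mm. One, a different one each time, is over 62 mm deep: the handle comes to rest on the block. Hidden plugs leave the other two 44 mm deep: the handle stops 18 mm above it.
- dome: Copper steam dome, loose, 68 mm across, 65 mm high, origin under its centre. Leave alone.
- wheel1: Brass spoke wheel lying flat, loose, 80 mm across, 14 mm high, origin under its centre. Leave alone.
- wheel2: A second brass spoke wheel, alike. Leave alone.
- firebox_door: Black cast firebox door lying flat, loose, 75 x 62 mm, about 14 mm high, origin under its centre. Leave alone.
- oil_bottle: Amber oil bottle with red cap, loose, 44 mm across, 95 mm high, origin under its centre. Leave alone.
- spanner: Steel spanner lying flat, loose, 130 mm long. Leave alone.
Not all that is in view belongs to the job. Of the things that look like the lubricator, the smaller one is meant.

How it is judged:
By the outcome, as a careful person would: the job done as asked, in the order asked, and still so for the second after the job is handed in, with the robot touching nothing.
It also fails if it takes over 54 s, if anything falls off the work surface, if the arm or the gripper's body presses on something with over 40 N, if the wrist force passes 120 N, or if a joint passes its speed limit or range.

ROBOT

A 6-joint arm with a two-finger parallel gripper is mounted at the origin on the work surface. World frame = base frame: x ahead of the robot, y to its left, z up, the work surface at z = 0. Lengths are in mm, angles in degrees, forces in N, time in s.
With the tool pointing down it reaches from about 300 to 850 mm from the base axis. Payload 4.2 kg.
Tool frame: the origin (TCP) lies on the front face of the gripper's body, between the roots of the fingers; the fingertips stand 78 mm ahead of it and the grasp point (between the pads) lies 60 mm ahead of it; x points along the fingers, y is the direction in which the jaws open and shut, and the axes are right-handed (so a half turn about x gives the same grasp; the last joint's range is limited). The gripper opens to 91 mm and grips with 3 to 60 N. Pads are 32 mm wide; open, the fingers measure 118 mm over their backs; the gripper's body (76 mm by 178 mm) begins 60 mm behind the grasp point.
Start: joints at [75.745, 18.312, 89.639, -0, 72.044, -1.146], TCP at [130.414, 560.024, 292.276] pointing down, gripper open.
Joint ranges: [-177.97, 177.97], [-48.28, 115.42], [12.27, 149.76], [-77.06, 257.06], [2.81, 150.46], [-146.56, 146.56]. Speed limits (degrees/s): [147.25, 147.25, 180, 180, 180, 180].

INTERFACE

Orientations are given as [roll, pitch, yaw] about the fixed x, y, z axes, in that order (R = Rz(yaw) Ry(pitch) Rx(roll)).
In Python, from workcell import status, viewer, env gives the robot as it stands. The module is installed in compiled form; this text tells all that it offers.
- The arm moves only by the tool move_arm, never from a script. Its argument "moves" is a list of rows, each a list of 3 entries, a list of its own where there are three numbers: the shift along the tool's x, y, z in cm, then the turn about the tool's x in rad, then the gripper's target within -1 to 1 (fully open at 1, half-way at 0, shut at -1). A call has 1 to 20 rows; each row is the pose to reach, as a shift and turn from the pose commanded when the call began, along the tool's axes at that moment; what a row does not reach only later rows make up. A row lasts 1/8 s, in which the tool goes at most 62.5 mm and 10.7 degrees, less where a joint would pass 70% of its speed; a pose out of reach is approached as far as the arm can. A call with a gripper value outside its range is refused whole. The fingers move at their own pace and stop on an object; "force" is the grip in N (left out, the last holds). Time passes only in rows, so rows that repeat a pose let the fingers close. It gives the time, the measured TCP pose, the force and the opening at its end, in the units of the state.
- status.state(): the state, without advancing time (a new reading comes with each control period).
- viewer.grab_frame(name): name is "scene" or "top" or "wrist"; returns the picture (480x640x3 uint8, red, green, blue); there is no depth.
- viewer.get_calibration(name): a dict with "camera_matrix" (3x3 intrinsics, pixels), "eye" and "rotation" of the camera in the world. Camera axes: x right, y down, z forward; pixel columns grow to the right and rows downward; lengths in mm; the calibration is good to about 2 mm. A picture is of the moment at which its call begins: read the wrist's pose just before it. get_calibration takes no time and is no camera call; for the wrist camera it gives the pose at the moment of the call.
- env.job_done(): hands the job in, once; it reports no verdict.
The state is a dict: "time_s": time; "qpos": joint angles; "qvel": joint speeds; "effort": joint torques, N m; "ee_pos": TCP position; "ee_rot": TCP orientation; "force": force on the tool from outside, world axes, zero at the start; "torque": the same for the moment, N m; "gripper_width": finger opening in mm.
Only numpy, scipy, OpenCV 4.12 (cv2) and the standard library are available. Lean on these libraries where they do the work, as an engineer would, in place of code of your own. Each camera call takes 0.05 s, during which the arm holds its last target.

## Working session

There is one attempt and no reset: what is moved stays moved. The work goes in short steps, Python scripts to look and compute and a tool call to move; the robot and the scene stay as the last step left them, time stands still between calls to the robot, and variables do not carry over. Pictures are saved under pics/ and viewed, and the job is handed in when it is done.

Besides the shell and the picture viewer there is one more tool, called after "Call:" by a JSON object that holds its "method" and its "body". move_arm: Moves the arm, as the interface text tells. Its arguments: {"type":"object","properties":{"moves":{"type":"array","items":{"type":"array"}},"force":{"type":"number"}},"required":["moves"]}

```bash
mkdir -p pics
python3 - <<'E'
from workcell import status, viewer, env
import cv2
print(status.state())
for n in ("scene","top","wrist"):
    c=viewer.get_calibration(n); print(n,c)
    f=viewer.grab_frame(n); cv2.imwrite(f"pics/{n}0.png",f[:,:,::-1])
E
```

```text
{'time_s': 0.0, 'qpos': array([ 7.57456040e+01,  1.83508499e+01,  8.97076693e+01, -9.17045868e-04,
        7.20411415e+01, -1.14485550e+00]), 'qvel': array([ 0.01557363, -0.04406895, -0.0484288 ,  0.11313231,  0.01577287,
        0.04113575]), 'effort': array([ 5.16451619e-04, -4.12466276e+01, -2.31967360e+01,  7.26765348e-02,
        4.56984295e-02, -1.28704614e-04]), 'ee_pos': array([130.32025469, 559.66109319, 291.41951437]), 'ee_rot': array([ -90.64362084,   89.90033554, -103.75287778]), 'force': array([ 0.82566548,  0.22430206, -0.68799646]), 'torque': array([-0.03311508,  0.062292  , -0.00721221]), 'gripper_width': 91.53705576734905}
scene {'camera_matrix': array([[603.35335425,   0.        , 327.59745644],
       [  0.        , 603.35335425, 241.52958149],
       [  0.        ,   0.        ,   1.        ]]), 'eye': array([1363.50142692, -287.61696084, 1299.39152712]), 'rotation': array([-143.82789241,    0.41828145,   69.09466652])}
top {'camera_matrix': array([[451.06057267,   0.        , 320.80149005],
       [  0.        , 451.06057267, 236.22742347],
       [  0.        ,   0.        ,   1.        ]]), 'eye': array([ 371.16380516,    9.73979749, 1107.8984173 ]), 'rotation': array([-172.19109466,   -0.41874914,  -91.11258295])}
wrist {'camera_matrix': array([[361.93342158,   0.        , 319.42562688],
       [  0.        , 361.93342158, 240.60905712],
       [  0.        ,   0.        ,   1.        ]]), 'eye': array([ 51.22361261, 577.50946113, 383.13376246]), 'rotation': array([1.63287560e+02, 1.14904691e-01, 7.69593170e+01])}
```

View pics/scene0.png

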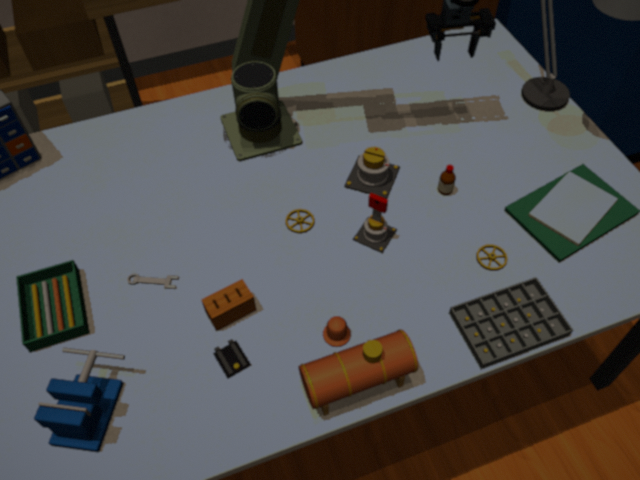

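View pics/top0.png

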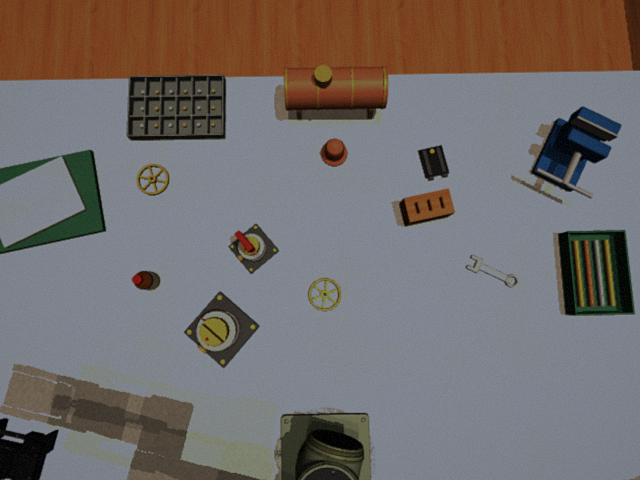

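View pics/wrist0.png

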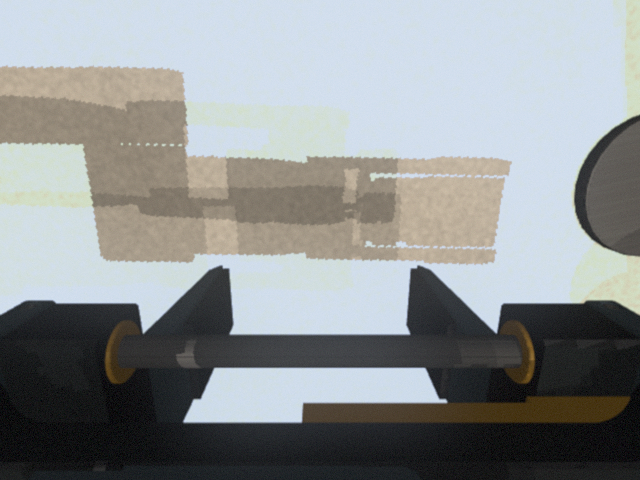

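The scene view shows the small lubricator with the red key at about (376,215), the rack at (229,303) and a larger decoy lubricator at (373,170). In the top view they are at (254,245), (427,206) and (220,330). I'll enlarge these.

Run:
```python
import cv2,numpy as np
t=cv2.imread('pics/top0.png'); s=cv2.imread('pics/scene0.png')
a=cv2.resize(t[215:285,215:295],(640,560),interpolation=cv2.INTER_CUBIC)
b=cv2.resize(t[180:235,390:465],None,fx=8,fy=8,interpolation=cv2.INTER_CUBIC)
c=cv2.resize(s[185:255,345:405],None,fx=8,fy=8,interpolation=cv2.INTER_CUBIC)
d=cv2.resize(s[275:335,195:265],None,fx=8,fy=8,interpolation=cv2.INTER_CUBIC)
for n,i in zip('abcd',(a,b,c,d)): cv2.imwrite(f'pics/c_{n}.png',np.clip(i*1.6,0,255).astype('uint8'))
```

```text
(no output)
```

View pics/c_a.png

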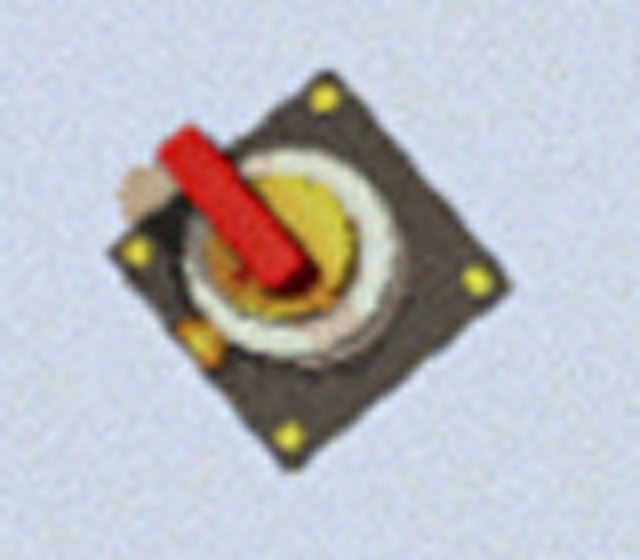

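View pics/c_b.png

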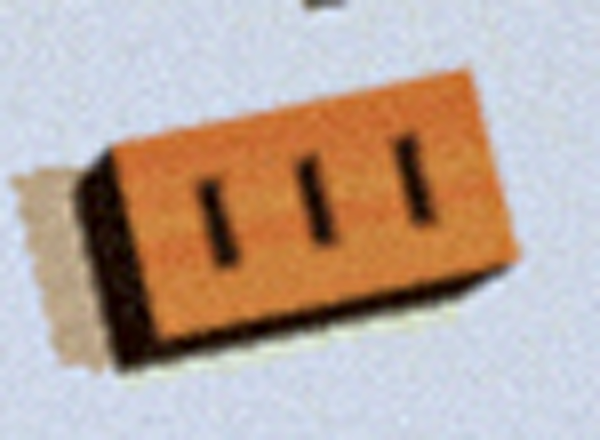

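View pics/c_c.png

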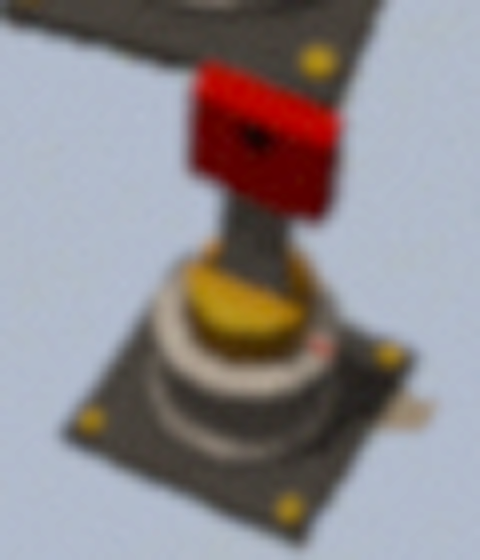

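View pics/c_d.png

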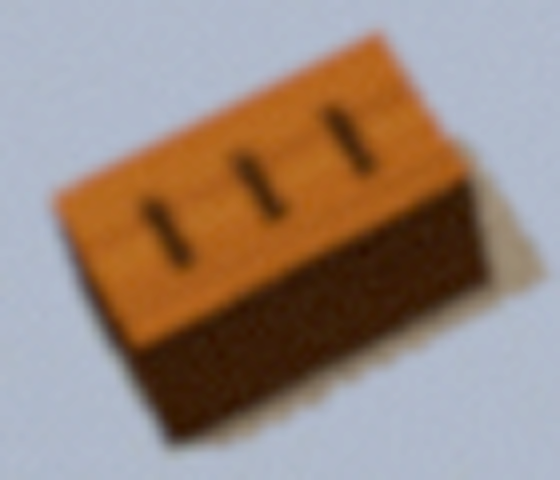

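The crops show clearly: the key handle lies along the plate's diagonal-ish direction, and all rack slots are visible.

```bash
cat > h.py <<'E'
import numpy as np
from scipy.spatial.transform import Rotation as R
def ray(c,u,v,z):
    K=np.array(c['camera_matrix']);e=np.array(c['eye']);r=R.from_euler('xyz',c['rotation'],degrees=True).as_matrix()
    d=r@np.linalg.solve(K,[u,v,1.]); return e+d*(z-e[2])/d[2]
def proj(c,p):
    K=np.array(c['camera_matrix']);e=np.array(c['eye']);r=R.from_euler('xyz',c['rotation'],degrees=True).as_matrix()
    q=K@(r.T@(np.array(p,float)-e)); return q[:2]/q[2]
E
python3 - <<'E'
from h import *
from workcell import viewer
np.set_printoptions(precision=1,suppress=True)
T=viewer.get_calibration('top');S=viewer.get_calibration('scene')
def pts(c,l,off,z): return np.array([ray(c,off[0]+(u-.0)/8-.44,off[1]+v/8-.44,z)[:2] for u,v in l])
def show(n,p):
    print(n,p.tolist().__repr__() if 0 else p.round(1).tolist(),'mean',p.mean(0))
show('plate T',pts(T,[(328,72),(510,287),(292,470),(108,250)],(215,215),6))
show('plate S',pts(S,[(62,433),(300,545),(415,355)],(345,185),6))
show('handle T',pts(T,[(160,152),(190,125),(314,268),(275,290)],(215,215),156))
show('handle S',pts(S,[(205,62),(340,112),(328,137),(195,85)],(345,185),156))
rt=pts(T,[(115,145),(470,70),(518,262),(160,338)],(390,180),66);show('rack T',rt)
rs=pts(S,[(55,197),(378,32),(470,175),(138,347)],(195,275),66);show('rack S',rs)
show('slots T',pts(T,[(218,223),(318,200),(417,180)],(390,180),66))
show('slots S',pts(S,[(168,233),(260,185),(350,138)],(195,275),66))
for p in (rt,rs):
    for a,b in((0,1),(3,2),(0,3),(1,2)):
        d=p[b]-p[a];print(np.hypot(*d),np.degrees(np.arctan2(d[1],d[0])))
E
```

```text
plate T [[556.7, 159.4], [488.8, 103.7], [434.1, 170.4], [502.6, 226.9]] mean [495.5 165.1]
plate S [[491.8, 105.7], [562.1, 161.0], [504.5, 228.9]] mean [519.5 165.2]
handle T [[510.7, 183.7], [517.8, 175.8], [478.9, 142.8], [473.2, 153.1]] mean [495.1 163.8]
handle S [[475.9, 156.2], [509.8, 187.1], [517.6, 179.5], [483.4, 149.6]] mean [496.7 168.1]
rack T [[602.2, -198.8], [623.0, -305.2], [564.9, -316.0], [544.2, -209.4]] mean [ 583.5 -257.3]
rack S [[567.8, -313.6], [546.5, -208.0], [605.0, -196.5], [625.9, -303.2]] mean [ 586.3 -255.4]
slots T [[578.2, -228.1], [584.5, -258.0], [590.0, -287.6]] mean [ 584.2 -257.9]
slots S [[591.9, -285.4], [585.8, -255.7], [579.7, -226.3]] mean [ 585.8 -255.8]
108.37485052674872 -78.92618876005818
108.51984606604165 -78.98345226800824
58.951817229810146 -169.6042651322862
59.05873404304063 -169.4624148912959
107.66313859195196 101.41139053737017
108.72056918925708 101.06709965471275
58.950941176125426 10.092569636665395
59.58938613369114 11.121656148804009
```

```bash
cat >> h.py <<'E'
def tool(ang):
    "tool rotation, down, y axis at world angle ang deg"
    a=np.radians(ang);x=np.array([0,0,-1.]);y=np.array([np.cos(a),np.sin(a),0]);return np.column_stack([x,y,np.cross(x,y)])
def plan(st,target,ang):
    M=R.from_euler('xyz',st['ee_rot'],degrees=True).as_matrix()
    sh=M.T@(np.array(target)-st['ee_pos'])/10
    cur=np.degrees(np.arctan2(M[1,1],M[0,1]))
    d=(cur-ang+180)%360-180   # positive turn about tool x = clockwise
    print('tool y ang',cur,'shift cm',sh.round(3),'turn',np.radians(d).round(4),'alt',np.radians((d+360)%360-180).round(4))
    print('axes x',M[:,0].round(4))
E
python3 - <<'E'
from h import *
from workcell import status
s=status.state();print(s['ee_pos'],s['qpos'])
plan(s,[496.5,166,300],129.5)
E
```

```text
[130.33794088 559.77337489 291.62178812] [ 7.57463152e+01  1.83439585e+01  8.96880215e+01 -1.27723560e-04
  7.20432020e+01 -1.14758859e+00]
tool y ang 76.8939441598017 shift cm [ -0.799 -30.05   44.591] turn -0.9181 alt 2.2234
axes x [-3.0e-04 -1.3e-03 -1.0e+00]
```

Call:
{"method": "move_arm", "body": {"moves": [[[-0.8,-15,22.3],-0.5,1],[[-0.8,-30.05,44.6],-0.918,1],[[-0.8,-30.05,44.6],-0.918,1],[[-0.8,-30.05,44.6],-0.918,1],[[-0.8,-30.05,44.6],-0.918,1],[[-0.8,-30.05,44.6],-0.918,1],[[-0.8,-30.05,44.6],-0.918,1],[[-0.8,-30.05,44.6],-0.918,1],[[-0.8,-30.05,44.6],-0.918,1],[[-0.8,-30.05,44.6],-0.918,1],[[-0.8,-30.05,44.6],-0.918,1],[[-0.8,-30.05,44.6],-0.918,1]], "force": 40}}

```text
time_s: 1.65
ee_pos: [495.7, 167.2, 300.2]
ee_rot: [113.9, 90.0, 153.4]
force: [0.4, 0.4, 0.4]
gripper_width: 91.0
```

```bash
cat > look.py <<'E'
import sys,cv2,pickle
from h import *
from workcell import status,viewer
n=sys.argv[1]; cam=sys.argv[2] if len(sys.argv)>2 else 'wrist'
s=status.state();c=viewer.get_calibration(cam);f=viewer.grab_frame(cam)
cv2.imwrite(f'pics/{n}.png',f[:,:,::-1]);pickle.dump((s,c),open(f'pics/{n}.pkl','wb'))
print(s['time_s'],s['ee_pos'].round(2),s['ee_rot'].round(2),s['qpos'].round(1),s['force'].round(2),s['torque'].round(3),s['gripper_width'])
E
python3 look.py w1
```

```text
1.65 [495.69 167.21 300.18] [113.86  89.96 153.45] [  17.4   13.3   95.5    0.    71.2 -112.2] [0.37 0.41 0.42] [ 0.096  0.019 -0.009] 91.00403472982565
```

View pics/w1.png

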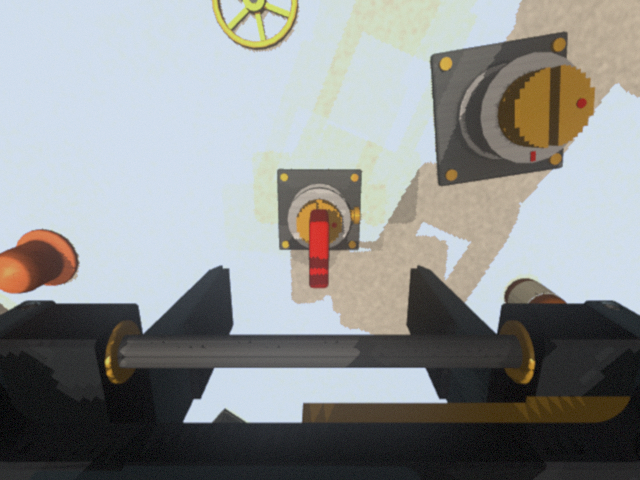

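The key (318,247) and small plate (corners 278–361 × 169–249) sit centred between the fingers, nearly aligned. I'll enlarge to measure.

Run:
```python
import cv2
t=cv2.imread('pics/w1.png')
cv2.imwrite('pics/w1c.png',cv2.resize(t[160:300,260:380],None,fx=4.2,fy=4.2,interpolation=cv2.INTER_CUBIC))
```

```text
(no output)
```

View pics/w1c.png

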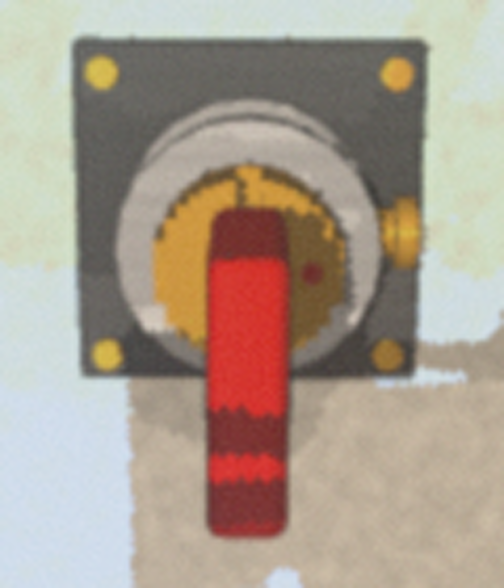

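Run:
```python
from h import *
import pickle
s,c=pickle.load(open('pics/w1.pkl','rb'))
P=lambda u,v,z: ray(c,260+u/4.2-.4,160+v/4.2-.4,z)[:2]
pl=np.array([P(74,40,6),P(427,42,6),P(414,378,6),P(83,377,6)]);print(pl.round(1),pl.mean(0))
for a,b in((0,1),(3,2),(3,0),(2,1)):
    d=pl[b]-pl[a];print(np.hypot(*d),np.degrees(np.arctan2(d[1],d[0])))
# handle: top face z 156; bottom end edge (image) v~530 , top-of-top edge v~258
h=np.array([P(209,258,156),P(287,258,156),P(288,525,156),P(206,525,156)]);print(h.round(1),h.mean(0))
for a,b in((0,1),(3,2),(3,0),(2,1)):
    d=h[b]-h[a];print(np.hypot(*d),np.degrees(np.arctan2(d[1],d[0])))
plan(s,[497,166.5,195],129.5)
```

```text
[[490.  104. ]
 [434.  172.3]
 [502.5 228.4]
 [558.6 160.1]] [496.27313016 166.21350838]
88.31901705931932 129.33078722991945
88.34751264385295 129.46070644082124
88.6401040833089 -140.71113713764052
88.43975852067234 -140.692918359777
[[481.3 145.5]
 [473.4 155.1]
 [508.5 184.9]
 [517.3 174.3]] [495.13131284 164.93636497]
12.42967597965023 129.645723606563
13.780825572920302 129.63887161944882
46.103070400027754 -141.42963721148564
46.09915950961698 -139.75033578950624
tool y ang 129.58636811431842 shift cm [10.518 -0.145  0.058] turn 0.0015 alt -3.1401
axes x [-6.e-04  3.e-04 -1.e+00]
```

Call:
{"method": "move_arm", "body": {"moves": [[[5,-0.12,0.03],0,1],[[8,-0.12,0.03],0,1],[[10.5,-0.12,0.03],0,1],[[10.5,-0.12,0.03],0,1],[[10.5,-0.12,0.03],0,1]]}}

```text
time_s: 2.33
ee_pos: [497.9, 166.3, 196.4]
ee_rot: [-19.0, 89.9, 20.5]
force: [-0.5, 0.4, 0.5]
gripper_width: 91.5
```

```bash
python3 look.py w2
```

```text
2.325 [497.9  166.29 196.36] [-19.04  89.89  20.52] [  17.2   18.5  104.4    0.    57.  -112.4] [-0.49  0.37  0.52] [0.083 0.046 0.019] 91.47147116023423
```

View pics/w2.png

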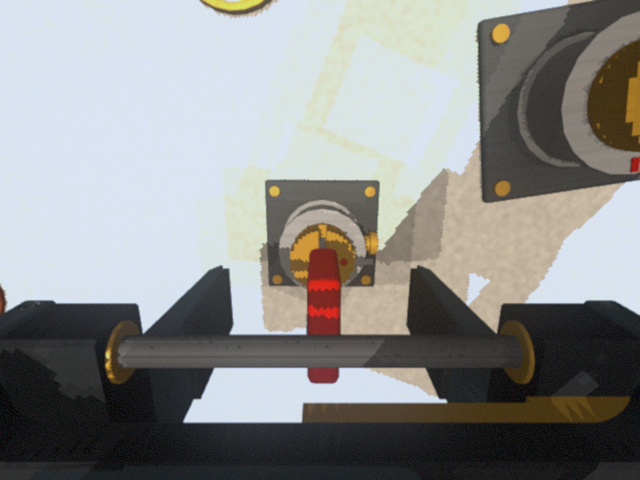

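Handle is centred near column 323.5 while the fingers' middle is about 320, so the gripper is slightly off; computing the correction.

Run:
```python
from h import *
import pickle,cv2
s,c=pickle.load(open('pics/w2.pkl','rb'))
print(c)
M=R.from_euler('xyz',s['ee_rot'],degrees=True).as_matrix()
for u in (320,323.5):
    for v in (290,370):
        p=ray(c,u,v,156);print(u,v,p.round(1),(M.T@(p-s['ee_pos'])).round(2))
t=cv2.imread('pics/w2.png')
cv2.imwrite('pics/w2c.png',cv2.resize(t[230:400,210:430],None,fx=3.5,fy=3.5,interpolation=cv2.INTER_CUBIC))
```

```text
{'camera_matrix': array([[361.93342158,   0.        , 319.42562688],
       [  0.        , 361.93342158, 240.60905712],
       [  0.        ,   0.        ,   1.        ]]), 'eye': array([435.17805009, 113.28746844, 287.82437044]), 'rotation': array([1.63195905e+02, 3.92781423e-02, 1.29625847e+02])}
320 290 [481.5 151.8 156. ] [ 40.32  -0.68 -21.91]
320 370 [510.1 175.6 156. ] [40.39 -0.62 15.27]
323.5 290 [480.6 152.9 156. ] [ 40.32   0.7  -21.91]
323.5 370 [509.2 176.7 156. ] [40.39  0.87 15.26]
```

View pics/w2c.png

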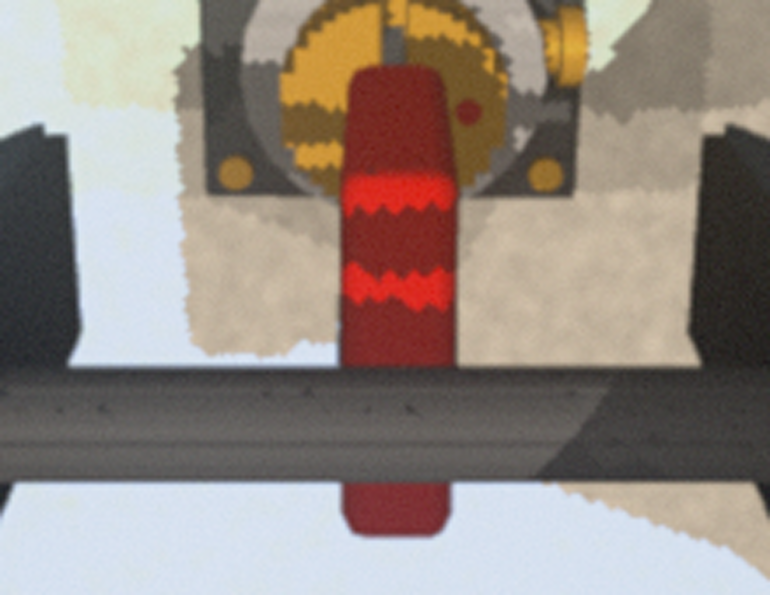

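Call:
{"method": "move_arm", "body": {"moves": [[[0,0.15,-0.25],0,1],[[0,0.15,-0.25],0,0.2],[[0,0.15,-0.25],0,-0.4],[[0,0.15,-0.25],0,-0.8]], "force": 40}}

```text
time_s: 2.88
ee_pos: [494.8, 165.0, 195.4]
ee_rot: [-5.2, 90.0, 34.3]
force: [-0.1, -0.1, -0.1]
gripper_width: 64.2
```

```bash
python3 look.py w3
```

```text
2.875 [494.82 165.   195.36] [-5.15 89.98 34.33] [  17.2   18.3  104.8    0.    56.8 -112.3] [-0.14 -0.14 -0.07] [0.114 0.054 0.012] 64.21610919365548
```

View pics/w3.png

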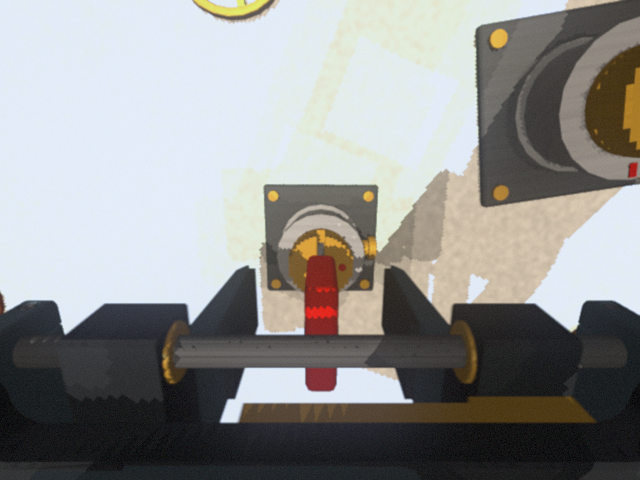

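Key (305–337) is now centred between the fingers (256/384) and centred lengthwise. Closing.

Call:
{"method": "move_arm", "body": {"moves": [[[0,0,0],0,-1],[[0,0,0],0,-1],[[0,0,0],0,-1],[[0,0,0],0,-1],[[0,0,0],0,-1],[[0,0,0],0,-1],[[0,0,0],0,-1]], "force": 45}}

```text
time_s: 3.8
ee_pos: [494.7, 165.0, 195.2]
ee_rot: [102.1, 90.0, 141.6]
force: [-0.3, 0.1, -0.9]
gripper_width: 14.0
```

```bash
python3 look.py w4
```

```text
3.8 [494.71 165.05 195.21] [102.08  89.99 141.57] [  17.2   18.3  104.9    0.    56.8 -112.3] [-0.26  0.15 -0.91] [0.029 0.071 0.026] 13.99017152654453
```

View pics/w4.png

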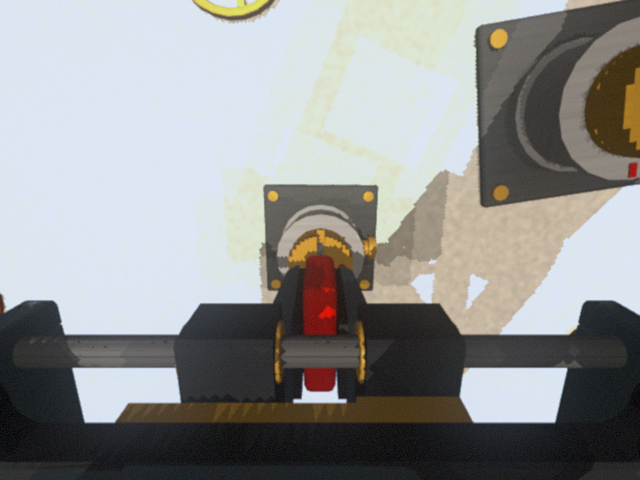

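Handle gripped (14.0 mm), no side load. Turning clockwise.

Call:
{"method": "move_arm", "body": {"moves": [[[0,0,0],0.08,-1],[[0,0,0],0.16,-1],[[0,0,0],0.24,-1],[[0,0,0],0.32,-1],[[0,0,0],0.4,-1],[[0,0,0],0.4,-1]]}}

```text
time_s: 4.6
ee_pos: [494.3, 165.9, 195.3]
ee_rot: [99.7, 89.9, 116.3]
force: [-1.8, 4.8, -0.8]
gripper_width: 13.9
```

```bash
python3 look.py w5
```

```text
4.6 [494.28 165.94 195.27] [ 99.71  89.86 116.3 ] [ 17.2  18.3 104.9   0.2  56.8 -89.5] [-1.78  4.85 -0.85] [1.164 0.507 0.048] 13.913518333418054
```

View pics/w5.png

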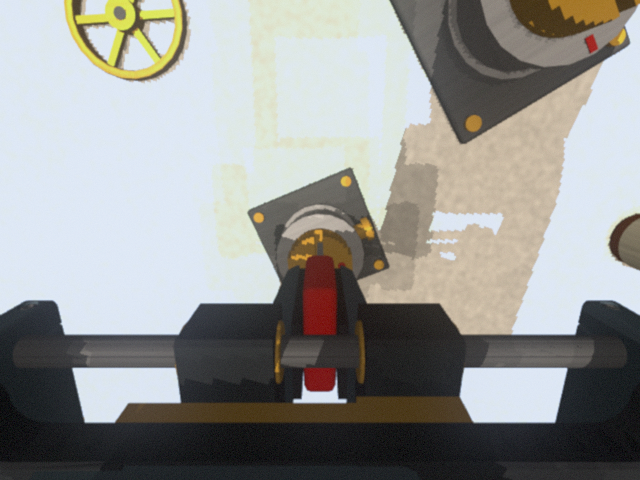

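Call:
{"method": "move_arm", "body": {"moves": [[[0,0.06,0.15],0,-1],[[0,0.06,0.15],0.08,-1],[[0,0.06,0.15],0.16,-1],[[0,0.06,0.15],0.24,-1],[[0,0.06,0.15],0.32,-1],[[0,0.06,0.15],0.4,-1],[[0,0.06,0.15],0.48,-1],[[0,0.06,0.15],0.56,-1],[[0,0.06,0.15],0.62,-1],[[0,0.06,0.15],0.62,-1]]}}

```text
time_s: 5.9
ee_pos: [494.7, 167.4, 195.3]
ee_rot: [154.4, 89.7, 135.4]
force: [-5.0, 6.6, 2.4]
gripper_width: 13.8
```

```bash
python3 look.py w6
```

```text
5.9 [494.74 167.36 195.25] [154.39  89.74 135.42] [ 17.3  18.4 104.7   0.3  57.  -53.9] [-5.02  6.58  2.36] [1.692 1.004 0.102] 13.76348703444206
```

View pics/w6.png

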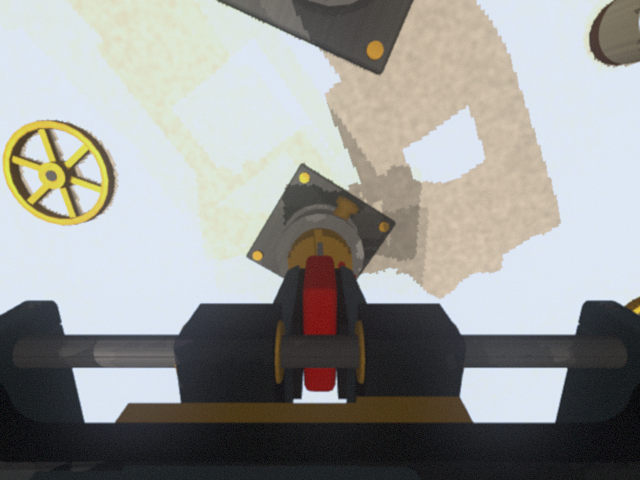

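Call:
{"method": "move_arm", "body": {"moves": [[[0,0.04,-0.1],0,-1],[[0,0.04,-0.1],0.06,-1],[[0,0.04,-0.1],0.12,-1],[[0,0.04,-0.1],0.18,-1],[[0,0.04,-0.1],0.18,-1]]}}

```text
time_s: 6.58
ee_pos: [494.6, 167.9, 195.2]
ee_rot: [147.0, 89.8, 117.7]
force: [-2.4, 6.2, 1.0]
gripper_width: 13.9
```

```bash
python3 look.py w7
```

```text
6.575 [494.63 167.86 195.23] [146.97  89.82 117.71] [ 17.4  18.4 104.7   0.2  56.9 -43.5] [-2.35  6.24  0.97] [1.469 0.613 0.125] 13.869704270718893
```

Call:
{"method": "move_arm", "body": {"moves": [[[0,0.03,0],0.04,-1],[[0,0.03,0],0.08,-1],[[0,0.03,0],0.08,-1]]}}

```text
time_s: 7.0
ee_pos: [494.8, 168.1, 195.2]
ee_rot: [153.0, 89.8, 119.2]
force: [-2.0, 5.8, 1.3]
gripper_width: 13.7
```

Call:
{"method": "move_arm", "body": {"moves": [[[0,0,0],0.04,-1],[[0,0,0],0.06,-1],[[0,0,0],0.06,-1]]}}

```text
time_s: 7.38
ee_pos: [494.8, 168.2, 195.3]
ee_rot: [154.3, 89.9, 117.2]
force: [-2.1, 6.4, 0.3]
gripper_width: 13.5
```

```bash
python3 look.py w8
```

```text
7.375 [494.77 168.2  195.25] [154.26  89.85 117.15] [ 17.4  18.4 104.7   0.2  56.9 -35.5] [-2.13  6.42  0.26] [1.538 0.696 0.85 ] 13.527200845935294
```

View pics/w8.png

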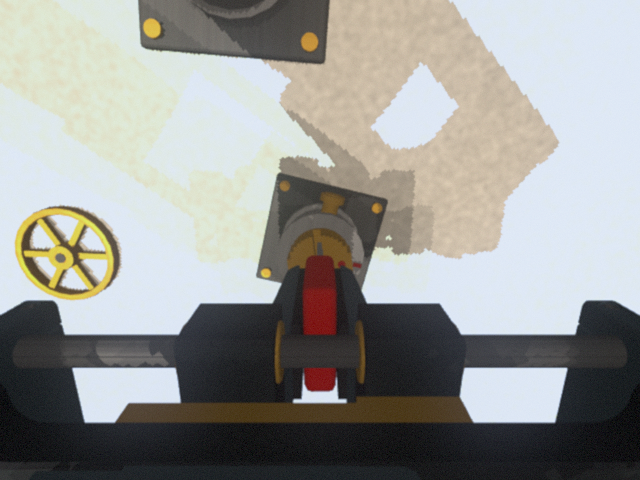

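Torque about z jumped to 0.85 N·m: the cap is at its stop. Easing off to unload before pulling out.

Call:
{"method": "move_arm", "body": {"moves": [[[0,0,0],-0.03,-1],[[0,0,0],-0.06,-1],[[0,0,0],-0.06,-1]]}}

```text
time_s: 7.8
ee_pos: [494.8, 168.1, 195.3]
ee_rot: [152.2, 89.8, 118.4]
force: [-2.8, 5.9, 0.9]
gripper_width: 14.0
```

```bash
python3 look.py w9
```

```text
7.8 [494.78 168.08 195.25] [152.23  89.83 118.42] [ 17.4  18.4 104.7   0.2  56.9 -38.9] [-2.78  5.88  0.87] [1.381 0.656 0.076] 14.045492002537234
```

Call:
{"method": "move_arm", "body": {"moves": [[[0,0.06,-0.12],0,-1],[[0,0.06,-0.12],-0.015,-1],[[0,0.06,-0.12],-0.015,-1]]}}

```text
time_s: 8.22
ee_pos: [494.8, 168.1, 195.2]
ee_rot: [61.3, 90.0, 28.3]
force: [-1.1, 2.7, -0.5]
gripper_width: 13.5
```

```bash
python3 look.py w10; python3 look.py s10 scene; python3 -c "
import cv2
s=cv2.imread('pics/s10.png');cv2.imwrite('pics/s10c.png',cv2.resize(s[150:270,320:440],None,fx=5,fy=5,interpolation=cv2.INTER_CUBIC))"
```

```text
8.225 [494.83 168.15 195.24] [61.29 89.98 28.33] [ 17.5  18.4 104.7   0.   56.8 -39.5] [-1.07  2.67 -0.48] [ 0.666  0.224 -0.019] 13.459245264809276
8.275 [494.81 168.16 195.25] [67.57 89.98 34.59] [ 17.5  18.4 104.7   0.   56.8 -39.5] [-0.7   2.01 -0.87] [0.66  0.254 0.038] 13.50700344889859
```

View pics/s10c.png

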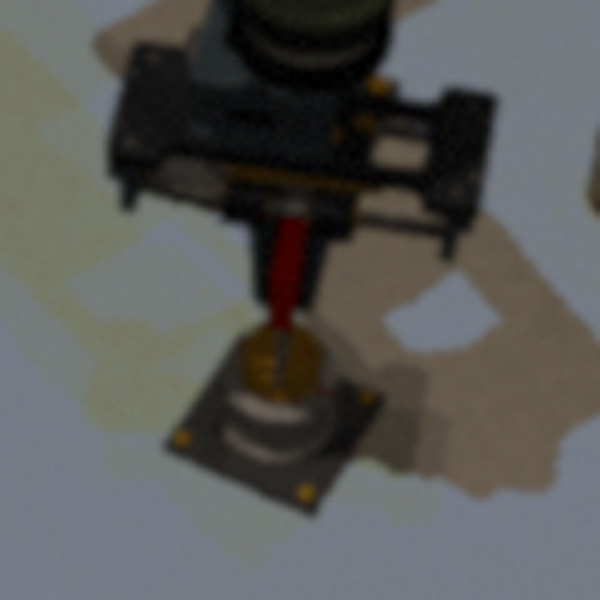

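Loads relieved; the view shows the key upright in the turned slot. Lifting.

Call:
{"method": "move_arm", "body": {"moves": [[[-0.4,0.02,-0.05],0,-1],[[-0.8,0.02,-0.05],0,-1],[[-1.3,0.02,-0.05],0,-1],[[-2,0.02,-0.05],0,-1],[[-4,0.02,-0.05],0,-1],[[-7,0.02,-0.05],0,-1],[[-10,0.02,-0.05],0,-1],[[-10,0.02,-0.05],0,-1]]}}

```text
time_s: 9.32
ee_pos: [495.2, 168.5, 297.8]
ee_rot: [43.9, 89.7, 10.9]
force: [-0.7, 0.2, -2.2]
gripper_width: 13.8
```

```bash
python3 look.py w11;python3 look.py t11 top; python3 -c "
import cv2
s=cv2.imread('pics/t11.png');cv2.imwrite('pics/t11c.png',cv2.resize(s[200:300,200:300],None,fx=6,fy=6,interpolation=cv2.INTER_CUBIC))"
```

```text
9.325 [495.19 168.54 297.76] [43.92 89.7  10.92] [ 17.6  13.3  95.9  -0.   70.5 -39.4] [-0.66  0.21 -2.23] [-0.016  0.041  0.015] 13.823123784392665
9.375 [494.33 168.35 295.91] [31.63 89.92 -1.36] [ 17.6  13.4  96.1  -0.   70.4 -39.4] [ 0.3  -0.45 -2.13] [-0.106  0.056  0.002] 14.081059117854988
```

View pics/w11.png

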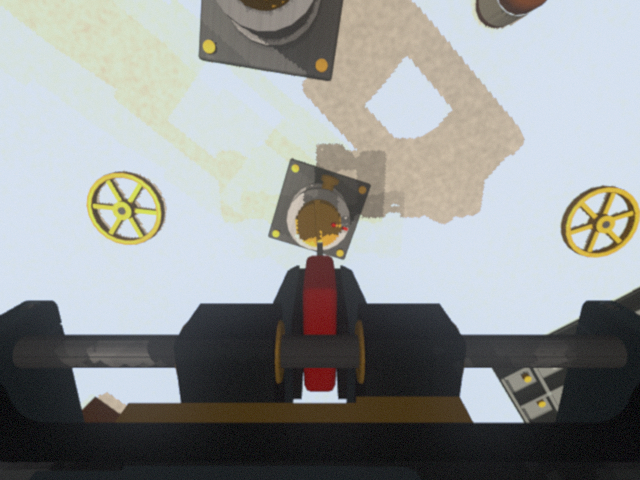

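View pics/t11c.png

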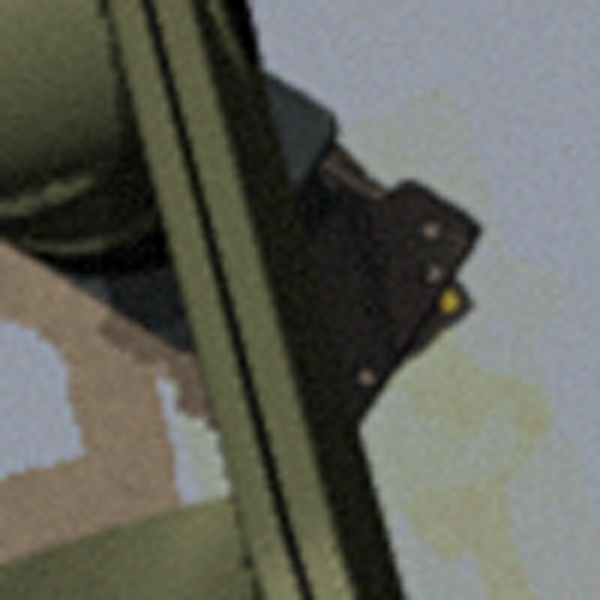

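The key is out and held. Zooming on the cap markings around (340,224).

```bash
python3 -c "
import cv2
s=cv2.imread('pics/w11.png');cv2.imwrite('pics/w11c.png',cv2.resize(s[150:270,260:380],None,fx=5,fy=5,interpolation=cv2.INTER_CUBIC))"
```

```text
(no output)
```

View pics/w11c.png

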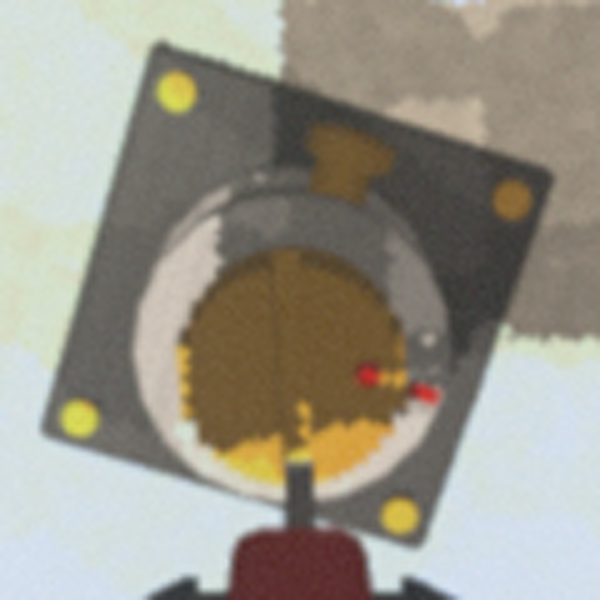

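Run:
```python
from h import *
import pickle
s,c=pickle.load(open('pics/w11.pkl','rb'))
P=lambda u,v,z: ray(c,260+u/5-.4,150+v/5-.4,z)[:2]
pl=np.array([P(157,43,6),P(553,178,6),P(418,548,6),P(42,433,6)]).mean(0)
print('centre',pl)
for n,p in (('dot',P(368,376,66)),('mark',P(427,393,46)),('slot top',P(287,262,66)),('slot bot',P(299,460,66))):
    d=p-pl;print(n,p,np.hypot(*d),np.degrees(np.arctan2(d[1],d[0])))
a=P(287,262,66)-P(299,460,66);print('slot',np.degrees(np.arctan2(a[1],a[0])))
# initial dot from w1: crop (312,272)
s1,c1=pickle.load(open('pics/w1.pkl','rb'))
p=ray(c1,260+312/4.2-.4,160+272/4.2-.4,66)[:2];d=p-[496.3,166.2];print('dot0',np.hypot(*d),np.degrees(np.arctan2(d[1],d[0])))
plan(s,[585,-256.5,300],100.6)
```

```text
centre [496.36020812 166.65454069]
dot [503.85321554 178.37493525] 13.910888148227045 57.40866636884718
mark [517.84303435 184.16054509] 27.71230797416423 39.17602905306127
slot top [477.91543959 177.44567233] 21.369557974448668 149.67018570897017
slot bot [510.52282483 158.91586796] 16.138982861609282 -28.65287447947165
slot 150.39172259804187
dot0 13.856441556731333 128.94939811780168
tool y ang 57.00655394029358 shift cm [ -0.22  -30.758  30.679] turn -0.7608 alt 2.3807
axes x [ 0.0051  0.001  -1.    ]
```

The slot measures 69° turned (1.2 rad = 68.75°), in agreement with the felt stop: the cap is closed. Now over the rack's middle slot.

Call:
{"method": "move_arm", "body": {"moves": [[[-0.2,-6,6],-0.15,-1],[[-0.2,-12,12],-0.3,-1],[[-0.2,-18,18],-0.45,-1],[[-0.2,-24,24],-0.6,-1],[[-0.2,-30.75,30.7],-0.76,-1],[[-0.2,-30.75,30.7],-0.76,-1],[[-0.2,-30.75,30.7],-0.76,-1],[[-0.2,-30.75,30.7],-0.76,-1],[[-0.2,-30.75,30.7],-0.76,-1],[[-0.2,-30.75,30.7],-0.76,-1],[[-0.2,-30.75,30.7],-0.76,-1]]}}

```text
time_s: 10.8
ee_pos: [584.4, -255.2, 297.3]
ee_rot: [101.2, 90.0, 111.8]
force: [-0.9, -0.2, -0.5]
gripper_width: 14.1
```

```bash
python3 look.py w12
```

```text
10.8 [ 584.4  -255.17  297.35] [101.19  89.99 111.84] [ -24.6   23.9   80.3    0.    75.8 -125.3] [-0.95 -0.18 -0.45] [0.02  0.041 0.02 ] 14.12625208917758
```

View pics/w12.png

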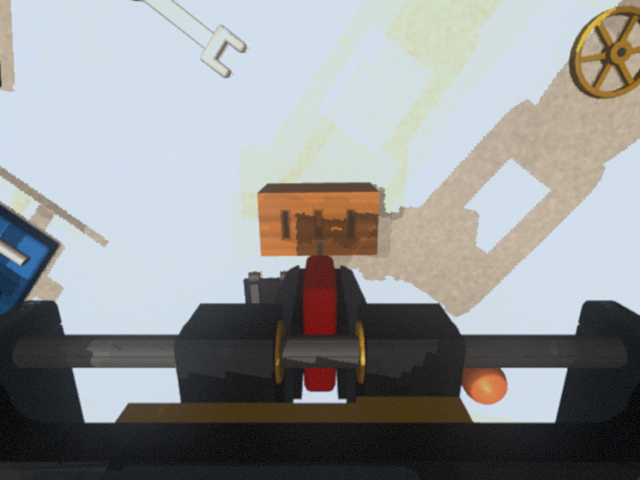

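The rack (259–379 × 184–255) is below; slots at about (286,224), (318,224), (350,224); blade tip near (320,248).

```bash
python3 -c "
import cv2
s=cv2.imread('pics/w12.png');cv2.imwrite('pics/w12c.png',cv2.resize(s[175:275,250:390],None,fx=5.5,fy=5.5,interpolation=cv2.INTER_CUBIC))"
```

```text
(no output)
```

View pics/w12c.png

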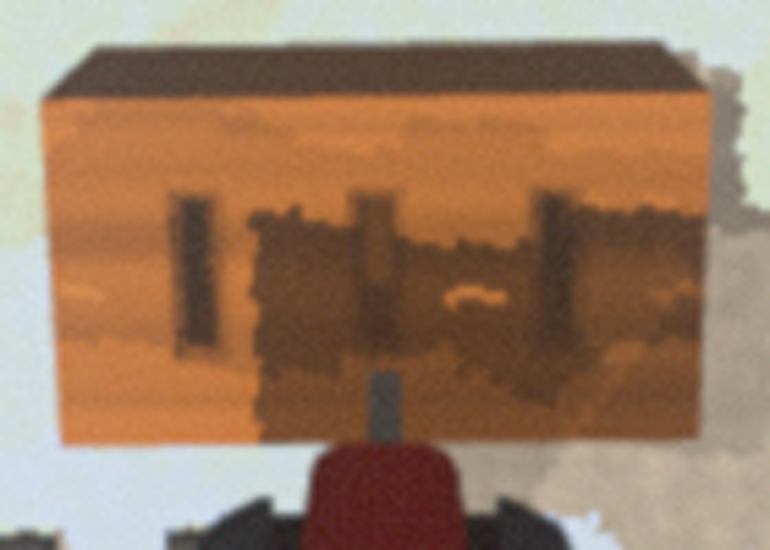

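Run:
```python
from h import *
import pickle
s,c=pickle.load(open('pics/w12.pkl','rb'))
M=R.from_euler('xyz',s['ee_rot'],degrees=True).as_matrix();e=s['ee_pos']
def P(u,v,z):
    p=ray(c,250+u/5.5-.4,175+v/5.5-.4,z); return p,(M.T@(p-e)).round(1)
for n,u,v in (('c0',43,98),('c1',711,92),('c2',700,440),('c3',62,444),('sL',195,272),('sM',376,273),('sR',556,270)):
    p,t=P(u,v,66);print(n,p[:2].round(1),t)
for n,u,v in (('tipfar',386,372),('tipl',369,372),('tipr',402,372)):
    p,t=P(u,v,e[2]-145.3);print(n,p.round(1),t)
cs=np.array([P(*q,66)[0][:2] for q in ((43,98),(711,92),(700,440),(62,444))])
for a,b in((0,1),(3,2),(3,0),(2,1)):
    d=cs[b]-cs[a];print(np.hypot(*d),np.degrees(np.arctan2(d[1],d[0])))
print(cs.mean(0)); plan(s,[585,-256.5,230],100.6)
# where a key tip expected (tool frame)
for t in ([145.3,0,-12],[145.3,0,-14]): print(t,(proj(c,e+M@np.array(t))-[250,175])*5.5)
```

```text
c0 [ 565.8 -316.1] [231.3 -56.5 -29.6]
c1 [ 544.6 -209.5] [231.4  52.2 -30.7]
c2 [ 603.2 -197.4] [231.4  53.2  29.2]
c3 [ 624.3 -304.7] [231.3 -56.1  30. ]
sL [ 590.  -287.2] [231.3 -32.5  -0.4]
sM [ 584.5 -257.4] [231.3  -2.3  -0.3]
sR [ 578.4 -228. ] [231.4  27.8  -0.8]
tipfar [ 575.5 -257.5  152. ] [145.3  -0.7  -9.2]
tipl [ 575.9 -259.6  152. ] [145.3  -2.8  -9.2]
tipr [ 575.1 -255.6  152. ] [145.3   1.3  -9.2]
108.76756535198322 101.23537381768482
109.37860965038138 101.09920570044872
59.569762472489835 -168.9685816054543
59.83066039417465 -168.3828289634654
[ 584.45443239 -256.9317435 ]
tool y ang 100.6498537131297 shift cm [ 6.735 -0.143  0.035] turn 0.0009 alt -3.1407
axes x [-1.e-04  2.e-04 -1.e+00]
[145.3, 0, -12] [389.33896631 348.24437918]
[145.3, 0, -14] [389.37578995 332.73422679]
```

```bash
python3 look.py s12 scene
python3 - <<'E'
from h import *
import pickle,cv2
s,c=pickle.load(open('pics/w12.pkl','rb'))
M=R.from_euler('xyz',s['ee_rot'],degrees=True).as_matrix();e=s['ee_pos']
for n,t in (('shoulder far',[83.3,0,-25]),('top far',[39.3,0,-25]),('top near',[39.3,0,25]),('bot near',[83.3,0,25]),('tip far',[145.3,0,-12])):
    print(n,proj(c,e+M@np.array(t,float)).round(1))
s,c=pickle.load(open('pics/s12.pkl','rb'))
M=R.from_euler('xyz',s['ee_rot'],degrees=True).as_matrix();e=s['ee_pos']
for n,t in (('tip -',[145.3,0,-12]),('tip +',[145.3,0,12]),('sh -',[83.3,0,-25]),('sh +',[83.3,0,25])):
    print(n,(proj(c,e+M@np.array(t,float))).round(1))
f=cv2.imread('pics/s12.png');x,y=proj(c,e+M@np.array([100,0,0.]));x=int(x)-40;y=int(y)-40;print(x,y)
cv2.imwrite('pics/s12c.png',cv2.resize(f[y:y+80,x:x+90],None,fx=7,fy=7,interpolation=cv2.INTER_CUBIC))
f=cv2.imread('pics/w12.png');cv2.imwrite('pics/w12d.png',cv2.resize(f[235:400,260:380],None,fx=3.6,fy=3.6,interpolation=cv2.INTER_CUBIC)*1)
E
```

```text
10.85 [ 584.43 -255.35  297.46] [26.37 89.99 37.01] [ -24.6   23.9   80.3    0.    75.8 -125.3] [-0.65  1.3  -0.68] [ 0.013  0.033 -0.006] 13.531947537657357
shoulder far [321.3 248.1]
top far [321.8 282.6]
top near [321.4 389.9]
bot near [321. 335.]
tip far [320.8 238.3]
tip - [219.4 273.7]
tip + [224.  281.3]
sh - [212.5 254.1]
sh + [222.4 270.2]
178 226
```

View pics/s12c.png

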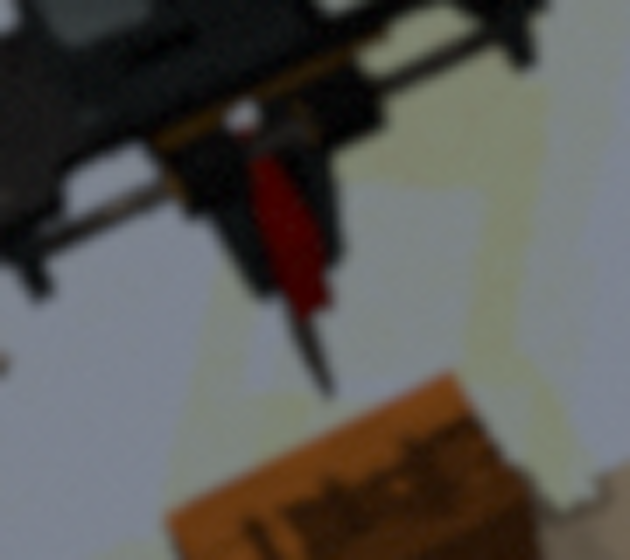

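View pics/w12d.png

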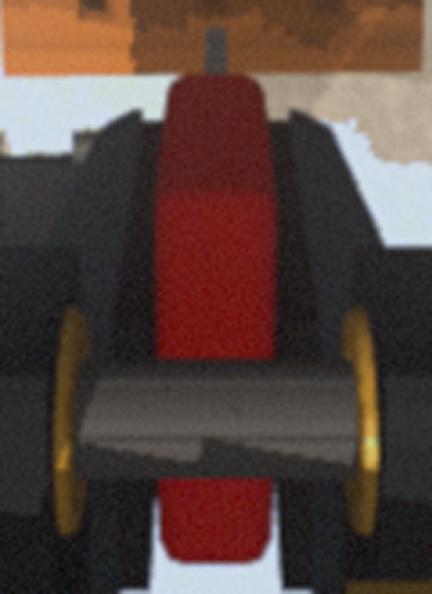

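Rack is about 0.5° further round; the key sits ~+2.8 mm along tool z from the tool axis. Shifting accordingly and lowering to just above the middle slot.

Call:
{"method": "move_arm", "body": {"moves": [[[2,-0.14,-0.3],-0.009,-1],[[4.5,-0.14,-0.3],-0.009,-1],[[7,-0.14,-0.3],-0.009,-1],[[7.6,-0.14,-0.3],-0.009,-1],[[7.6,-0.14,-0.3],-0.009,-1],[[7.6,-0.14,-0.3],-0.009,-1]]}}

```text
time_s: 11.65
ee_pos: [582.3, -258.6, 222.6]
ee_rot: [-34.1, 89.9, -23.0]
force: [-0.2, 0.5, -0.3]
gripper_width: 13.9
```

```bash
python3 look.py w13; python3 look.py s13 scene; python3 -c "
import cv2
s=cv2.imread('pics/w13.png');cv2.imwrite('pics/w13c.png',cv2.resize(s[200:310,230:410],None,fx=4.4,fy=4.4,interpolation=cv2.INTER_CUBIC))
s=cv2.imread('pics/s13.png');cv2.imwrite('pics/s13c.png',cv2.resize(s[250:350,180:280],None,fx=6,fy=6,interpolation=cv2.INTER_CUBIC))"
```

```text
11.65 [ 582.34 -258.56  222.57] [-34.08  89.86 -23.  ] [ -25.    26.5   87.     0.    66.3 -126.1] [-0.19  0.54 -0.28] [ 0.004  0.051 -0.01 ] 13.920440354384802
11.7 [ 582.28 -258.58  222.53] [-34.43  89.86 -23.35] [ -25.    26.5   87.1    0.    66.3 -126.1] [-0.4  -0.03 -0.41] [ 0.029  0.043 -0.006] 14.023944783055798
```

View pics/w13c.png

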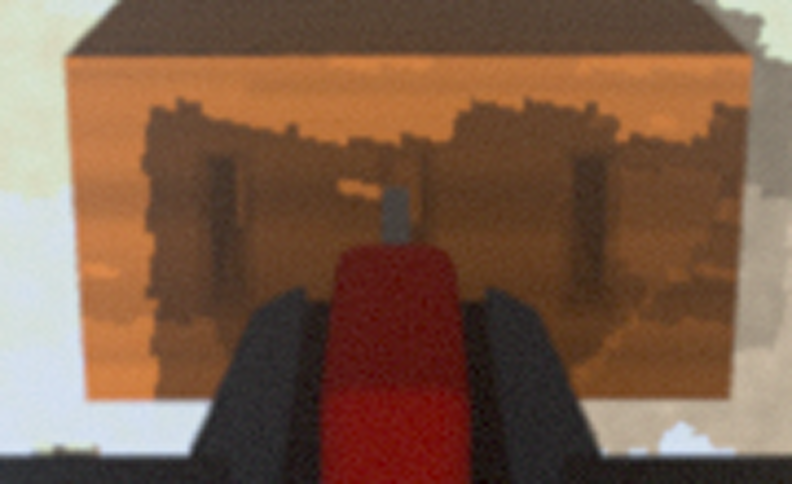

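View pics/s13c.png

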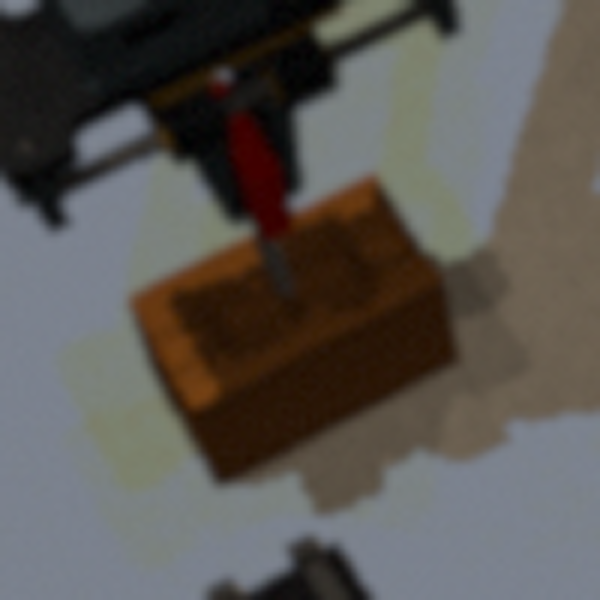

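```bash
cat > m13.py <<'E'
from h import *
import pickle
s,c=pickle.load(open('pics/w13.pkl','rb'))
M=R.from_euler('xyz',s['ee_rot'],degrees=True).as_matrix();e=s['ee_pos']
def P(u,v,z):
    p=ray(c,230+u/4.4-.4,200+v/4.4-.4,z); return p,(M.T@(p-e)).round(2)
for n,u,v in (('c0',67,56),('c1',751,53),('c2',731,400),('c3',88,400),('sL',223,225),('sR',589,223),('sLt',222,158),('sLb',226,290),('sRt',590,155),('sRb',587,292)):
    print(n,P(u,v,66)[0][:2].round(1),P(u,v,66)[1])
for n,u,v in (('tip',396,190),('tipl',383,190),('tipr',409,190)): print(n,P(u,v,e[2]-145.3)[1])
E
python3 m13.py
```

```text
c0 [ 565.9 -316.2] [156.59 -53.15 -27.55]
c1 [ 544.3 -209.6] [156.44  55.54 -28.21]
c2 [ 603.2 -197.5] [156.56  56.1   31.87]
c3 [ 624.4 -304.6] [156.71 -53.07  32.08]
sL [ 589.  -287.2] [156.62 -29.19   0.72]
sR [ 577.  -228.4] [156.53  30.85   0.27]
sLt [ 577.7 -289.2] [156.59 -29.01 -10.72]
sLb [ 600.1 -284.9] [156.64 -29.04  12.1 ]
sRt [ 565.7 -230.9] [156.51  30.6  -11.32]
sRb [ 588.9 -226. ] [156.56  30.96  12.35]
tip [145.28  -0.81  -8.8 ]
tipl [145.29  -2.83  -8.8 ]
tipr [145.28   1.21  -8.8 ]
```

Call:
{"method": "move_arm", "body": {"moves": [[[0,0.19,-0.16],0,-1],[[0.8,0.19,-0.16],0,-1],[[0.8,0.19,-0.16],0,-1]]}}

```text
time_s: 12.12
ee_pos: [579.3, -256.6, 212.2]
ee_rot: [142.3, 89.9, 153.4]
force: [0.5, 0.1, -1.8]
gripper_width: 14.0
```

```bash
python3 look.py w14; python3 -c "
import cv2
s=cv2.imread('pics/w14.png');cv2.imwrite('pics/w14c.png',cv2.resize(s[200:310,230:410],None,fx=4.4,fy=4.4,interpolation=cv2.INTER_CUBIC))"
```

```text
12.125 [ 579.29 -256.61  212.24] [142.31  89.89 153.39] [ -24.9   26.8   88.2    0.    65.1 -126. ] [ 0.53  0.12 -1.8 ] [0.06  0.047 0.014] 14.008117225728759
```

View pics/w14c.png

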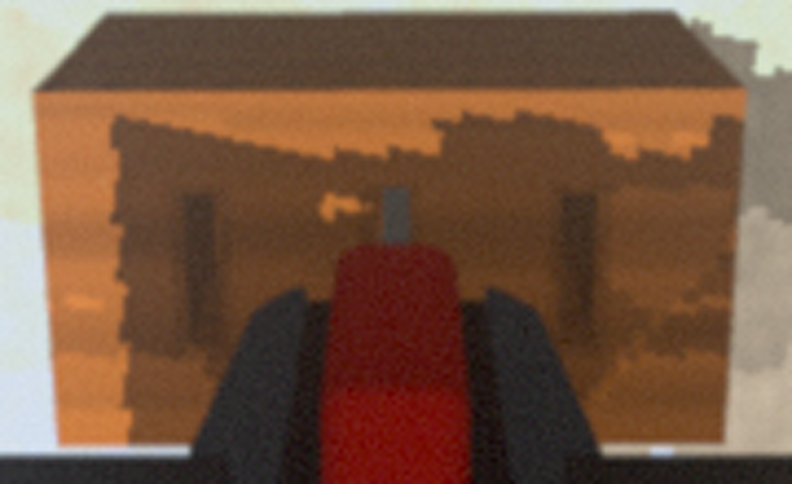

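```bash
sed -e 's/w13/w14/' -e "s/^for n,u,v in (('c0'.*/for n,u,v in (('c0',35,91),('c1',746,90),('c2',723,442),('c3',59,443),('sL',200,268),('sR',580,268),('sLt',199,195),('sLb',200,342),('sRt',581,195),('sRb',579,343)):/" -e "s/,190)/,188)/g" m13.py > m14.py; python3 m14.py
```

```text
c0 [ 565.9 -316.3] [146.21 -56.17 -24.32]
c1 [ 544.8 -209.3] [146.34  52.87 -24.58]
c2 [ 602.9 -197.9] [146.25  52.89  34.66]
c3 [ 624.1 -304.7] [146.11 -56.    34.92]
sL [ 589.5 -286.9] [146.19 -31.85   4.45]
sR [ 577.9 -227.8] [146.26  28.4    4.41]
sLt [ 577.6 -289. ] [146.21 -31.59  -7.66]
sLb [ 602.  -284.9] [146.17 -32.28  17.08]
sRt [ 566.1 -230.3] [146.28  28.14  -7.71]
sRb [ 590.4 -225. ] [146.25  28.68  17.21]
tip [145.31  -0.8   -9.11]
tipl [145.31  -2.82  -9.11]
tipr [145.32   1.23  -9.11]
```

Call:
{"method": "move_arm", "body": {"moves": [[[0,-0.09,0.2],0,-1],[[0,-0.09,0.2],0,-1],[[0,-0.09,0.2],0,-1]]}}

```text
time_s: 12.55
ee_pos: [582.0, -257.4, 213.3]
ee_rot: [10.1, 90.0, 21.1]
force: [-0.4, -0.5, 0.5]
gripper_width: 13.8
```

```bash
python3 look.py w15; python3 -c "
import cv2
s=cv2.imread('pics/w15.png');cv2.imwrite('pics/w15c.png',cv2.resize(s[200:310,230:410],None,fx=4.4,fy=4.4,interpolation=cv2.INTER_CUBIC))"
```

```text
12.55 [ 582.02 -257.35  213.27] [10.06 89.99 21.13] [ -24.9   26.9   87.8    0.    65.3 -126. ] [-0.38 -0.51  0.46] [ 0.007 -0.001  0.073] 13.771917320564222
```

View pics/w15c.png

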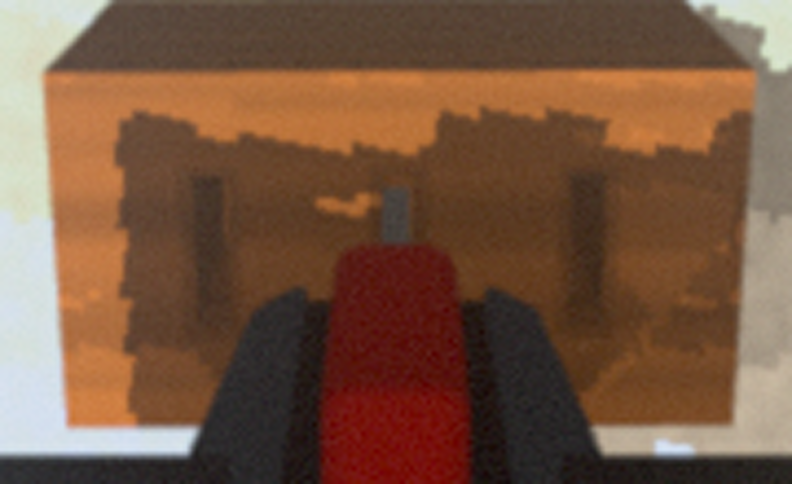

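Blade (396,188) is now within ~1 mm of the middle slot's centre (398). Lowering into it gently.

Call:
{"method": "move_arm", "body": {"moves": [[[0.3,0.04,-0.05],0,-1],[[0.6,0.04,-0.05],0,-1],[[0.9,0.04,-0.05],0,-1],[[1.2,0.04,-0.05],0,-1]]}}

```text
time_s: 13.1
ee_pos: [581.3, -257.0, 200.9]
ee_rot: [115.7, 90.0, 126.7]
force: [-0.5, 0.3, -1.2]
gripper_width: 13.7
```

```bash
python3 look.py w16; python3 -c "
import cv2
s=cv2.imread('pics/w16.png');cv2.imwrite('pics/w16c.png',cv2.resize(s[200:310,230:410],None,fx=4.4,fy=4.4,interpolation=cv2.INTER_CUBIC))"
```

```text
13.1 [ 581.33 -257.02  200.91] [115.67  89.99 126.74] [ -24.9   27.5   88.8    0.    63.7 -126. ] [-0.53  0.28 -1.23] [ 0.031 -0.018 -0.024] 13.65118666700325
```

View pics/w16c.png

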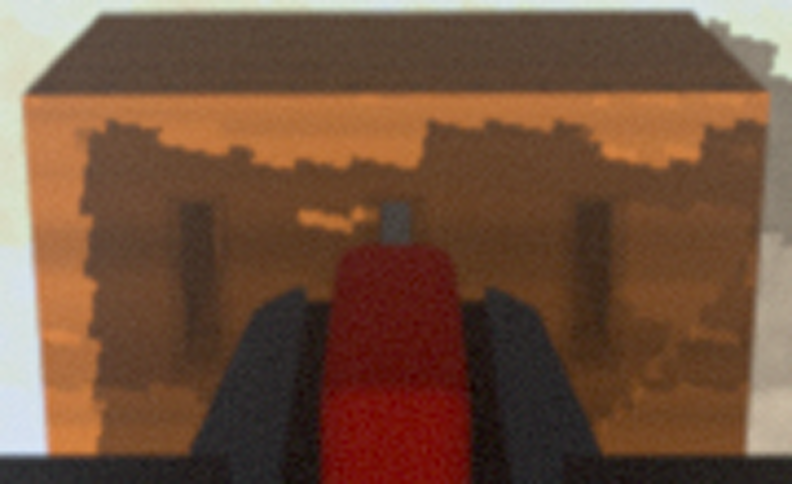

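Blade is ~10 mm in with no force. Continuing down.

Call:
{"method": "move_arm", "body": {"moves": [[[0.6,0,0],0,-1],[[1.2,0,0],0,-1],[[1.8,0,0],0,-1],[[2.4,0,0],0,-1],[[2.8,0,0],0,-1],[[2.8,0,0],0,-1]]}}

```text
time_s: 13.9
ee_pos: [581.3, -257.0, 172.8]
ee_rot: [134.5, 90.0, 145.6]
force: [-0.0, 0.1, -0.6]
gripper_width: 13.9
```

Call:
{"method": "move_arm", "body": {"moves": [[[0.2,0,0],0,-1],[[0.4,0,0],0,-1],[[0.6,0,0],0,-1],[[0.8,0,0],0,-1]]}}

```text
time_s: 14.4
ee_pos: [581.4, -257.1, 167.1]
ee_rot: [-26.5, 90.0, -15.4]
force: [-4.1, 2.3, 15.6]
gripper_width: 13.7
```

Stopped at TCP z 167, exactly the 44 mm depth: the middle slot is plugged. Withdrawing and moving to the +y slot.

Call:
{"method": "move_arm", "body": {"moves": [[[-1.5,0,0],0,-1],[[-3,0,0],0,-1],[[-4.5,0,0],0,-1],[[-5.4,0,0],0,-1],[[-5.4,0,0],0,-1],[[-5.4,1.5,0],0,-1],[[-5.4,3,0],0,-1],[[-5.4,3,0],0,-1],[[-5.4,3,0],0,-1]]}}

```text
time_s: 15.52
ee_pos: [575.7, -227.3, 219.2]
ee_rot: [-77.0, 90.0, -65.9]
force: [-0.9, -0.5, -1.7]
gripper_width: 13.8
```

```bash
python3 look.py w17; python3 -c "
import cv2
s=cv2.imread('pics/w17.png');cv2.imwrite('pics/w17c.png',cv2.resize(s[200:310,230:410],None,fx=4.4,fy=4.4,interpolation=cv2.INTER_CUBIC))"
```

```text
15.525 [ 575.71 -227.34  219.23] [-76.97  89.98 -65.86] [ -22.6   25.2   89.9   -0.    64.9 -123.7] [-0.95 -0.48 -1.67] [0.09  0.016 0.014] 13.806193522509638
```

View pics/w17c.png

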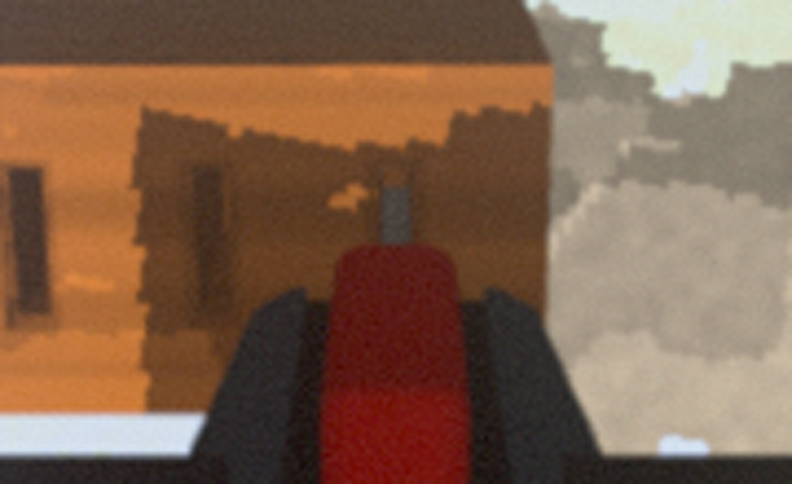

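Call:
{"method": "move_arm", "body": {"moves": [[[0.5,-0.02,0],0,-1],[[0.8,-0.02,0],0,-1],[[1.1,-0.02,0],0,-1],[[1.4,-0.02,0],0,-1],[[1.7,-0.02,0],0,-1]]}}

```text
time_s: 16.2
ee_pos: [575.7, -227.8, 202.0]
ee_rot: [61.6, 90.0, 72.6]
force: [-0.0, -0.1, -2.2]
gripper_width: 13.6
```

Call:
{"method": "move_arm", "body": {"moves": [[[0.7,0,0],0,-1],[[1.4,0,0],0,-1],[[2.1,0,0],0,-1],[[2.8,0,0],0,-1],[[3.0,0,0],0,-1],[[3.2,0,0],0,-1],[[3.4,0,0],0,-1],[[3.6,0,0],0,-1],[[3.8,0,0],0,-1]]}}

```text
time_s: 17.32
ee_pos: [575.7, -227.8, 164.2]
ee_rot: [-23.9, 90.0, -12.8]
force: [-0.4, 0.3, -1.0]
gripper_width: 13.7
```

Past 167 mm with no force: this is the deep slot. Down to the block top.

Call:
{"method": "move_arm", "body": {"moves": [[[0.5,0,0],0,-1],[[1.0,0,0],0,-1],[[1.2,0,0],0,-1],[[1.4,0,0],0,-1],[[1.5,0,0],0,-1],[[1.6,0,0],0,-1]]}}

```text
time_s: 18.08
ee_pos: [575.6, -227.8, 149.3]
ee_rot: [-14.8, 90.0, -3.7]
force: [-1.9, 1.7, 7.9]
gripper_width: 13.6
```

Handle contacts the block at the expected height (149.3). Releasing and backing off.

Call:
{"method": "move_arm", "body": {"moves": [[[0,0,0],0,-0.6],[[0,0,0],0,-0.3],[[0,0,0],0,0],[[0,0,0],0,0],[[0,0,0],0,0],[[0,0,0],0,0],[[-3,0,0],0,0],[[-7,0,0],0,0],[[-12,0,0],0,0],[[-16,0,0],0,0],[[-16,0,0],0,0],[[-16,0,0],0,0]]}}

```text
time_s: 19.58
ee_pos: [575.2, -227.6, 307.3]
ee_rot: [142.1, 89.9, 153.2]
force: [0.2, 0.6, 0.3]
gripper_width: 45.9
```

```bash
python3 look.py w18; python3 look.py s18 scene; python3 look.py t18 top;python3 -c "
import cv2
s=cv2.imread('pics/s18.png');cv2.imwrite('pics/s18c.png',cv2.resize(s[260:340,190:290],None,fx=6,fy=6,interpolation=cv2.INTER_CUBIC))"
```

```text
19.575 [ 575.22 -227.59  307.33] [142.1   89.91 153.17] [ -22.7   21.9   82.1    0.    76.2 -123.7] [0.21 0.63 0.31] [ 0.027  0.013 -0.008] 45.85991175765618
19.625 [ 575.04 -227.56  306.63] [144.78  89.83 155.85] [ -22.7   21.9   82.1    0.    76.2 -123.7] [-0.36  0.02 -0.73] [-0.003 -0.023 -0.024] 45.507078712439665
19.675 [ 575.04 -227.57  306.41] [145.19  89.8  156.27] [ -22.7   21.9   82.1    0.    76.2 -123.7] [-0.97  0.   -0.55] [ 0.031 -0.034 -0.009] 45.46287996086381
```

View pics/w18.png

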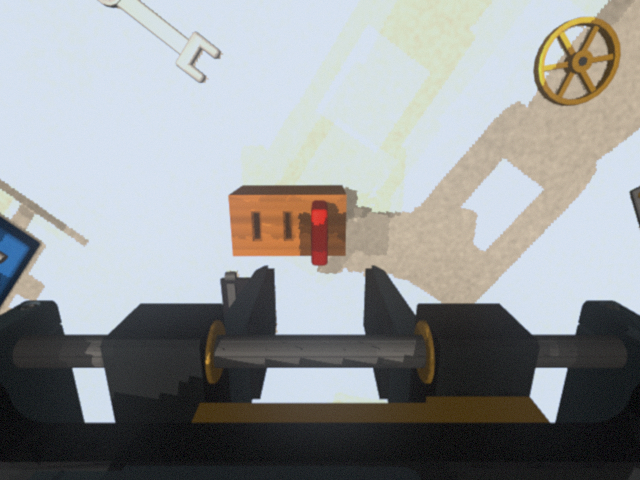

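View pics/s18c.png

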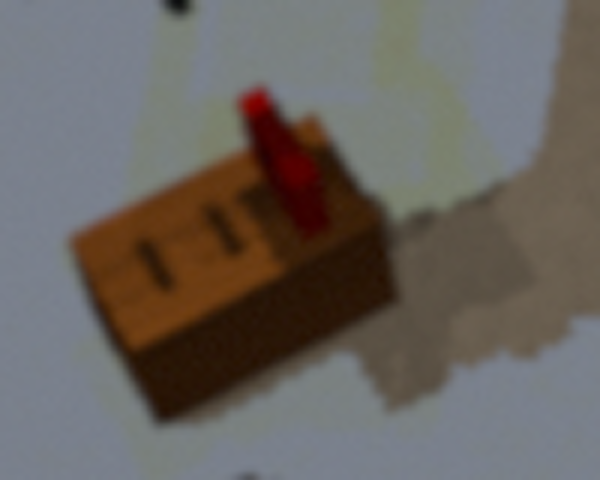

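View pics/t18.png

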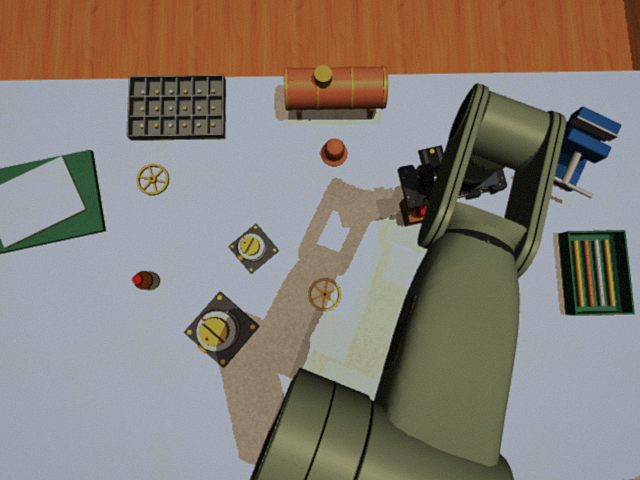

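The key stands in the +y slot with its handle on the block, and the other objects are where they were. Last check: the cap angle, now visible at (252,246) in the top view.

```bash
python3 -c "
import cv2
s=cv2.imread('pics/t18.png');cv2.imwrite('pics/t18c.png',cv2.resize(s[220:275,225:280],None,fx=10,fy=10,interpolation=cv2.INTER_CUBIC))"
```

```text
(no output)
```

View pics/t18c.png

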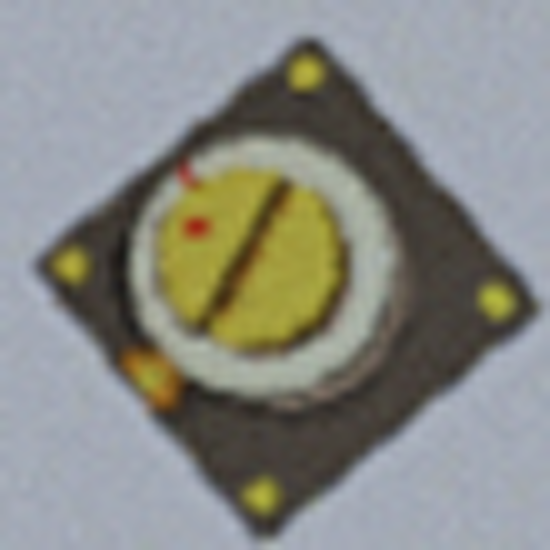

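Run:
```python
from h import *
import pickle
s,c=pickle.load(open('pics/t18.pkl','rb'))
P=lambda u,v,z: ray(c,225+u/10-.45,220+v/10-.45,z)[:2]
a=P(284,182,66);b=P(206,328,66);d=a-b;print('slot ang',np.degrees(np.arctan2(d[1],d[0])), a,b,(a+b)/2)
pl=np.array([P(310,40,6),P(540,305,6),P(262,540,6),P(37,265,6)])
for i,j in((1,0),(2,3),(2,1),(3,0)):
    d=pl[j]-pl[i];print(np.degrees(np.arctan2(d[1],d[0])))
ct=(a+b)/2
for n,p in(('dot',P(196,227,66)),('mark',P(187,175,46))):
    d=p-ct;print(n,np.hypot(*d),np.degrees(np.arctan2(d[1],d[0])))
```

```text
slot ang -28.05662801368864 [513.21196585 157.35080328] [479.40442459 175.3694744 ] [496.30819522 166.36013884]
40.113310501187065
38.925816950514225
-50.40727448273105
-50.709988853919775
dot 13.244147427583682 59.480722438101985
mark 27.47489721506967 37.728499375884425
```

```bash
python3 -c "
from workcell import env
print(env.job_done())"
```

```text
the job is handed in; nothing more can be done
None
```

The cap is closed and the key is fully home in the rack. I handed the job in at about 20 s, with the gripper open and well clear.

- **Cap:** I turned it clockwise with the key until the torque jumped to 0.85 N·m at the stop, then eased off and drew the key out. Three later picture measurements of the turn gave 67.5°, 69.2° and 69.5°, against 68.75° for closed. They differ by about my reading error. A fourth, rougher reading of the cap's red dot right after the pull-out gave 71.5°.
- **Finding the slot:** The middle slot stopped the key at 44 mm, so it is plugged. I lifted out and tried the +y slot. It took the blade past that depth without force, and the handle met the block at the expected height.
- **Final pictures:** The key stands in the +y slot with its handle on the block. The other things looked unmoved by eye.
- **One disagreement:** The small red mark on the tank is about 20° away from the cap's red dot. I took the felt stop and the measured turn as proof of closing, not that mark.

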